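Pull down the reader's hatch with the hook rod

ROBOT

A 6-joint arm with a two-finger parallel gripper is mounted at the origin on the work surface. World frame = base frame: x ahead of the robot, y to its left, z up, the work surface at z = 0. Lengths are in m, angles in degrees, forces in N, time in s.
With the tool pointing down it reaches from about 0.3 to 0.75 m from the base axis. Payload 8.5 kg.
Tool frame: the origin (TCP) lies on the centre line of the jaws, within the pads' length; the fingertips stand 25 mm ahead of it and the grasp point (between the pads) lies 6 mm ahead of it; z points along the fingers, y is the line along which they close (so a half turn about z gives the same grasp; the last joint's range is limited). The gripper opens to 85 mm and grips with 20 to 120 N. Pads are 22 mm wide; open, the fingers measure 114 mm over their backs; the gripper's body (76 mm by 85 mm) begins 54 mm behind the grasp point. The pads swing forward as they close: fully open they stand 13 mm farther back than shut.
Start: joints at [-79.716, 21.807, 74.336, -0, 83.858, -12.336], TCP at [0.212, -0.508, 0.256] pointing down, gripper open.
Joint ranges: [-178.18, 178.18], [-50.72, 133.34], [12.68, 142.11], [-81.47, 261.47], [9.98, 163.14], [-165.26, 165.26]. Speed limits (degrees/s): [136.94, 136.94, 180, 180, 180, 180].

INTERFACE

Orientations are given as a 3x3 rotation matrix whose columns are the frame's x, y, z axes.
In Python, from rig import telemetry, optics, env gives the robot as it stands.
- The arm moves only by the tool send_rows, never from a script. Its argument "deltas" is a list that holds one entry, the list of rows, each a list of 7 numbers: the shift along the tool's x, y, z in m, then the turn, a rotation vector about the tool's x, y, z in rad, then the opening, from -1 (shut) to 1 (fully open), so that 0 is half open. In form: [[[x, y, z, ax, ay, az, grip], ...]]. A call has 1 to 12 rows; each row shifts and turns the commanded pose from where the row before left it, along the tool's axes as they then stand; what a row does not reach is not made up. A row lasts 1/8 s, in which the tool goes at most 62.5 mm and 10.7 degrees, less where a joint would pass 70% of its speed; a pose out of reach is approached as far as the arm can. A call is refused whole if a number of a shift passes 0.0625 or a number of a turn 0.188, either way. A call with a gripper value outside its range is refused whole. The fingers move at their own pace and stop on an object; "squeeze" is the grip in N (left out, the last holds). Time passes only in rows, so rows that do not move let the fingers close. It gives the time, the measured TCP pose, the force, the opening and the grip force at its end, in the units of the state.
- telemetry.observe(): the state, without advancing time (a new reading comes with each control period).
- optics.get_image(name): name is "scene" or "top"; returns a dict with "image" (420x560x3 uint8, red, green, blue), "range_z" (420x560 float32, m along the optical axis (not along the pixel's ray), 0 where there is no reading), "K" (3x3 intrinsics, pixels), "rvec" (rotation vector, rad) and "tvec" (3), from world to camera coordinates, as OpenCV has them. Camera axes: x right, y down, z forward; pixel columns grow to the right and rows downward; lengths in m; the calibration is good to about 2 mm. A picture is of the moment at which its call begins.
- env.close_job(): hands the job in; it is judged then, once.
The state is a dict: "time_s": time; "q": joint angles; "qvel": joint speeds; "joint_efforts": joint torques, N m; "position": TCP position; "tool_rot": TCP orientation; "ft_force": force on the tool from outside, world axes, zero at the start; "wrist_torque": the same for the moment, N m; "grip_width": finger opening in m; "gripper_force": force on a finger pad.
Only numpy, scipy, OpenCV 4.12 (cv2) and the standard library are available. Lean on these libraries where they do the work, as an engineer would, in place of code of your own. Each camera call takes 0.05 s, during which the arm holds its last target. There are 200 camera calls.

TASK

Pick up the rod with the hooked end, put its hook through the steel eye on the reader's high hatch, and with the hook in the eye pull the hatch all the way down until it lies level. Then unhook the rod and set it down flat on the bench clear of the reader, not letting go of it in the air. Only the rod may touch the reader, and leave the plain rod, the tip box and the bottle where they are.

Things in the scene. Friction and masses are not known exactly. Their poses are not given: they have to be found in the camera images.
- hook_rod: The hooked rod, about 150 g. Origin: centre of its wooden handle block, 120 (x) x 26 (y) x 36 (z) mm, lying flat at the start. x points along the rod to the hook. An 8 mm aluminium shaft runs along x to x = 200 mm and bends square there: the hook is a straight 8 mm prong along -y, level with the shaft, its tip 46 mm from the shaft's axis. It balances within 20 mm of the origin.
- hook (a point): Point on the centre line of the hook rod's prong, 22 mm from the shaft's centre line: at (200, -22, 0) mm in the rod's frame. Axes as the rod's.
- plain_rod: A bystander: a rod with the same wooden handle and the same 200 mm reach but with a straight end and no hook. Origin at the centre of its handle, x axis along its shaft.
- reader: The grey benchtop reader, fixed, 300 deep (x) x 360 wide (y) x 300 tall mm. Origin at the centre of its underside, z up; its front, with the hatch, is the face at x = -150 mm and faces along its own -x. Only the hatch moves.
- hinge (a point): Point on the hatch's hinge line, midway along it, at the hatch's lower edge in the reader's front, 130 mm above the bench. The axes are the reader's; the hinge line runs along y.
- eye (a point): Centre of the steel eye near the top of the hatch's outer face: ring of 30 mm inner and 42 mm outer diameter, 6 mm wire. Its hole runs along the hinge line (reader's y axis): the prong goes in sideways, from either side, and can turn in it. With the hatch shut, 110 mm above the hinge line and 34 mm out from it (reader's -x); it moves with the hatch.
- hatch (a joint): Opening angle of the hatch, rad: 0 shut and upright, 1.57 level at its stop, its top edge having swung outward (reader's -x) and down about the hinge. Panel 196 wide x 127 tall x 8 mm. A stiff hinge (0.3 N m) holds it wherever it is left; 3 to 4 N at the eye moves it.
- tip_box: A bystander: a blue box of white pipette tips, 122 x 82 x 57 mm, origin at the centre of its underside.
- reagent: A bystander: an amber bottle, 64 mm in diameter and 130 mm tall, origin at the centre of its underside.

How it is judged:
By the outcome, as a careful person would: the job done as asked, in the order asked, and still so for the second after the job is handed in, with the robot touching nothing.
It also fails if it takes over 53 s, if anything falls off the work surface, if the arm or the gripper's body presses on something with over 40 N, if the wrist force passes 120 N, or if a joint passes its speed limit or range.

## Working session

There is one attempt and no reset: what is moved stays moved. The work goes in short steps, Python scripts to look and compute and a tool call to move; the robot and the scene stay as the last step left them, time stands still between calls to the robot, and variables do not carry over. Pictures are saved under pics/ and viewed, at most 10 in all, crops included, and the job is handed in when it is done.

Besides the shell and the picture viewer there is one more tool, called as name(argument=value, ...) on one line, values as JSON. send_rows: Moves the arm, as the interface text tells. Its arguments: {"type":"object","properties":{"deltas":{"type":"array"},"squeeze":{"type":"number"}},"required":["deltas"]}

```bash
mkdir -p pics; cat > h.py <<'E'
import numpy as np,cv2
from rig import telemetry,optics,env
def cap(name,fn=None):
    d=optics.get_image(name)
    if fn: cv2.imwrite('pics/'+fn,d['image'][:,:,::-1])
    R=cv2.Rodrigues(np.array(d['rvec'],float))[0];t=np.array(d['tvec'],float).reshape(3)
    z=d['range_z'].astype(float);K=np.array(d['K'])
    v,u=np.mgrid[:z.shape[0],:z.shape[1]]
    c=np.stack([(u-K[0,2])/K[0,0]*z,(v-K[1,2])/K[1,1]*z,z],-1)
    P=(c-t)@R; P[z==0]=np.nan
    return d['image'],P,K,R,t
E
python3 - <<'E'
from h import *
for n in('scene','top'):
    im,P,K,R,t=cap(n,n+'0.png'); np.savez(n+'0.npz',im=im,P=P); print(n,-R.T@t,R[2],K[0,0])
s=telemetry.observe();print(s)
E
```

```text
scene [ 1.20035437 -0.23971759  1.17165173] [-0.50124844  0.23415755 -0.83301876] 502.311105669339
top [0.48756482 0.04556241 1.25083942] [ 0.09318557  0.02100163 -0.99542724] 436.2245653288458
{'time_s': 0.1, 'q': array([-7.97157153e+01,  2.18378588e+01,  7.43766415e+01, -9.15418792e-04,
        8.38574284e+01, -1.23339636e+01]), 'qvel': array([ 0.14475371, -0.064339  , -0.12883982, -0.02035321, -0.1195261 ,
        0.04228897]), 'joint_efforts': array([ 4.08528984e-03, -4.49220371e+01, -2.31656778e+01, -1.90291903e-04,
        3.65420485e-03,  3.54542337e-06]), 'position': array([ 0.21149619, -0.50748224,  0.25578885]), 'tool_rot': array([[ 9.23087144e-01,  3.84590779e-01, -2.39758433e-04],
       [ 3.84590771e-01, -9.23086356e-01,  1.23238812e-03],
       [ 2.52647370e-04, -1.22981051e-03, -9.99999212e-01]]), 'ft_force': array([0.17138655, 0.15043413, 0.32297923]), 'wrist_torque': array([-0.05219865, -0.00557855, -0.01706516]), 'gripper_force': 0.0, 'grip_width': 0.08528039288414671}
```

View pics/scene0.png

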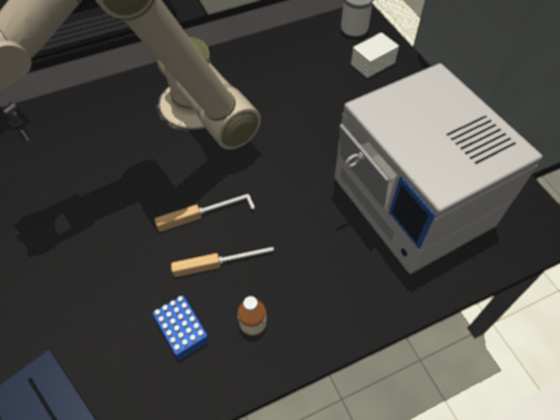

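View pics/top0.png

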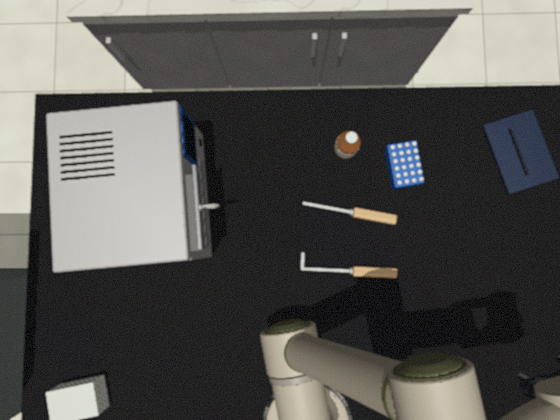

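The top view shows the hooked rod at about (302–397, 272), with its prong pointing up in the image. The plain rod is at (303–397, 210), and the reader is on the left with the eye near (210, 206).

```bash
python3 - <<'E'
from h import *
d=np.load('top0.npz');im=d['im'].astype(int);P=d['P']
def reg(m,n):
    p=P[m];p=p[~np.isnan(p[:,0])];(c,s,a)=cv2.minAreaRect(p[:,:2].astype(np.float32));print(n,len(p),np.round(c,4),np.round(s,4),round(a,1),'z',np.nanpercentile(p[:,2],[5,50,95]).round(3));return p
v,u=np.mgrid[:420,:560]
wood=(im[...,0]>im[...,2]+50)&(P[...,2]>.02)
reg(wood&(v>260)&(v<285)&(u>340)&(u<405),'handle');reg(wood&(v>200)&(v<230)&(u>340)&(u<405),'plain')
bright=(im.sum(-1)>200)&(v>245)&(v<280)&(u>292)&(u<352)
p=reg(bright,'shaft');
for uu in range(298,352,6):
    for vv in range(250,276,2):
        if bright[vv,uu]: print(uu,vv,P[vv,uu].round(3))
print('reader')
reg((P[...,2]>.285)&(P[...,2]<.32)&(u<220)&(v<290),'top')
for vv in (130,180,200,206,207,212,240): print(vv,[(uu,*P[vv,uu].round(3)) for uu in range(186,222,3)])
m=(u>195)&(u<225)&(v>195)&(v<218)&(im.sum(-1)>250);reg(m,'eye')
d=np.load('scene0.npz');P2=d['P'];im2=d['im']
print('scene eye');
for vv in range(148,172,2): print(vv,[(uu,*P2[vv,uu].round(3),int(im2[vv,uu].sum())) for uu in range(342,372,4)])
E
```

```text
handle 384 [ 0.4157 -0.1899] [0.1179 0.0247] 86.8 z [0.032 0.036 0.04 ]
plain 412 [ 0.5701 -0.1956] [0.119  0.0262] 78.9 z [0.031 0.036 0.04 ]
shaft 336 [ 0.4354 -0.0588] [0.1517 0.0538] 80.2 z [-0.003  0.02   0.025]
304 252 [0.471 0.001 0.001]
304 254 [ 0.465  0.001 -0.002]
304 256 [ 0.459  0.001 -0.001]
304 258 [0.454 0.001 0.002]
304 260 [ 0.448  0.001 -0.003]
304 262 [0.443 0.002 0.002]
304 264 [ 0.437  0.002 -0.   ]
304 266 [ 0.431  0.002 -0.004]
304 268 [0.427 0.003 0.023]
304 270 [0.42  0.002 0.001]
310 268 [ 0.427 -0.014  0.023]
310 270 [ 0.421 -0.014  0.019]
316 268 [ 0.426 -0.031  0.021]
316 270 [ 0.421 -0.031  0.02 ]
322 268 [ 0.426 -0.048  0.02 ]
322 270 [ 0.421 -0.047  0.021]
328 268 [ 0.426 -0.064  0.024]
328 270 [ 0.42  -0.065  0.015]
334 268 [ 0.425 -0.083 -0.   ]
334 270 [ 0.421 -0.08   0.026]
334 272 [ 0.414 -0.083  0.001]
340 268 [ 0.425 -0.1   -0.   ]
340 270 [ 0.42  -0.097  0.025]
340 272 [ 0.414 -0.099  0.006]
346 268 [ 0.425 -0.116  0.005]
346 270 [ 0.42  -0.114  0.02 ]
346 272 [ 0.413 -0.117  0.001]
reader
top 21460 [0.6279 0.4283] [0.3609 0.3019] 4.5 z [0.297
[... 11429 characters left out ...]
93), 186), (366, np.float64(0.6), np.float64(0.259), np.float64(0.211), 185), (370, np.float64(0.615), np.float64(0.258), np.float64(0.229), 184)]
170 [(342, np.float64(0.492), np.float64(0.267), np.float64(0.073), 203), (346, np.float64(0.507), np.float64(0.27), np.float64(0.088), 248), (350, np.float64(0.525), np.float64(0.27), np.float64(0.109), 241), (354, np.float64(0.55), np.float64(0.263), np.float64(0.142), 189), (358, np.float64(0.567), np.float64(0.263), np.float64(0.162), 189), (362, np.float64(0.584), np.float64(0.261), np.float64(0.183), 186), (366, np.float64(0.602), np.float64(0.259), np.float64(0.205), 191), (370, np.float64(0.616), np.float64(0.259), np.float64(0.221), 193)]
```

```bash
python3 - <<'E'
import cv2
a=cv2.imread('pics/scene0.png')[90:270,310:490];b=cv2.imread('pics/top0.png')[170:290,180:320]
a=cv2.resize(a,(400,400),interpolation=3);b=cv2.resize(b,(400,343),interpolation=3)
b=cv2.copyMakeBorder(b,0,57,0,0,0)
cv2.imwrite('pics/c1.png',cv2.hconcat([a,b]))
E
```

```text
(no output)
```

View pics/c1.png

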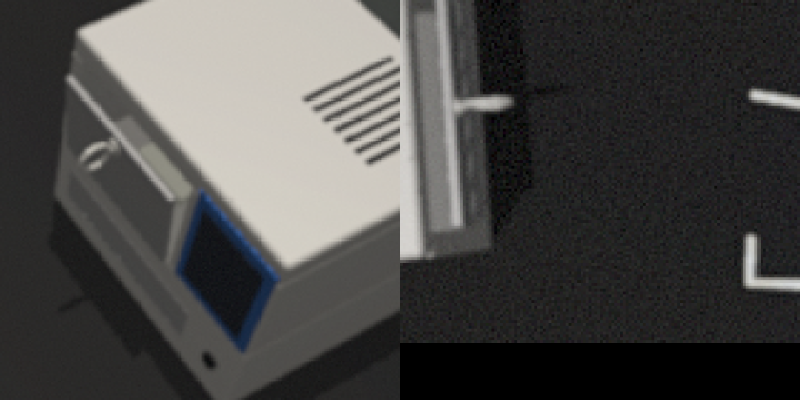

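The steel eye stands out on the left of the hatch at about (95, 155) in the left crop. The hatch is slightly ajar, by about 0.1 rad. The prong needs to point world +x, and the rod already lies roughly that way.

send_rows(deltas=[[[0,0,0,0,0,-0.16,1],[0,0,0,0,0,-0.16,1],[0,0,0,0,0,-0.16,1],[0,0,0,0,0,-0.16,1],[0,0,0,0,0,-0.16,1],[0,0,0,0,0,-0.16,1],[0,0,0,0,0,-0.165,1],[0.045,0.023,0,0,0,0,1],[0.045,0.023,0,0,0,0,1],[0.045,0.023,0,0,0,0,1],[0.045,0.023,0,0,0,0,1],[0.045,0.023,0,0,0,0,1]]])

```text
time_s: 1.6
position: [0.3383, -0.2873, 0.2562]
tool_rot: [[0.051, 0.999, -0.0], [0.999, -0.051, 0.0], [0.0, -0.0, -1.0]]
ft_force: [0.5, -0.0, -0.4]
grip_width: 0.0855
gripper_force: 0.0
```

send_rows(deltas=[[[0.045,0.023,0,0,0,0,1],[0.045,0.023,0,0,0,0,1],[0.045,0.025,0,0,0,0,1],[0,0,0,0,0,0,1],[0,0,0,0,0,0,1]]])

```text
time_s: 2.22
position: [0.4155, -0.1579, 0.2561]
tool_rot: [[0.051, 0.999, -0.001], [0.999, -0.051, 0.0], [-0.0, -0.001, -1.0]]
ft_force: [-0.1, -0.8, 0.3]
grip_width: 0.0851
gripper_force: 0.0
```

send_rows(deltas=[[[0.003,0.002,0.05,0,0,0,1],[0,0,0.05,0,0,0,1],[0,0,0.05,0,0,0,1],[0,0,0.04,0,0,0,1],[0,0,0.025,0,0,0,1],[0,0,0.011,0,0,0,1],[0,0,0,0,0,0,1],[0,0,0,0,0,0,-1],[0,0,0,0,0,0,-1],[0,0,0,0,0,0,-1],[0,0,0,0,0,0,-1],[0,0,0,0,0,0,-1]]], squeeze=115)

```text
time_s: 3.72
position: [0.4179, -0.1547, 0.0311]
tool_rot: [[0.051, 0.999, 0.001], [0.999, -0.051, -0.001], [-0.0, 0.001, -1.0]]
ft_force: [-1.5, 1.7, 9.3]
grip_width: 0.0245
gripper_force: 113.6
```

send_rows(deltas=[[[0,0,0,0,0,0,-1],[0,0,0,0,0,0,-1],[0,0,0,0,0,0,-1],[0,0,-0.02,0,0,0,-1],[0,0,-0.04,0,0,0,-1],[0,0,-0.05,0,0,0,-1],[0,0,-0.05,0,0,0,-1],[0,0,-0.04,0,0,0,-1],[0,0,-0.025,0,0,0,-1],[0,0,0,0,0,0,-1],[0,0,0,0,0,0,-1]]])

```text
time_s: 5.1
position: [0.4173, -0.1543, 0.254]
tool_rot: [[0.051, 0.999, -0.002], [0.999, -0.051, 0.001], [0.001, -0.002, -1.0]]
ft_force: [0.6, -0.7, -1.6]
grip_width: 0.0243
gripper_force: 112.9
```

```bash
cat > m.py <<'E'
from h import *
import sys
# fit rod: points near expected shaft height, in tool-relative frame
s=telemetry.observe();T=s['tool_rot'];p0=s['position']
im,P,K,R,t=cap('top',sys.argv[1]+'t.png');im2,P2,*_=cap('scene',sys.argv[1]+'s.png')
for n,Q in(('top',P),('scene',P2)):
    q=(Q.reshape(-1,3)-p0)@T
    m=(q[:,0]>.04)&(q[:,0]<.2)&(abs(q[:,1])<.07)&(abs(q[:,2])<.04); q=q[m]
    print(n,len(q))
    for a in np.arange(.02,.2,.015):
        b=q[(q[:,0]>a)&(q[:,0]<a+.015)]
        if len(b): print(round(a,3),len(b),np.median(b,0).round(4),b.min(0).round(3),b.max(0).round(3))
print(p0,T.round(3),s['grip_width'],s['gripper_force'])
E
python3 m.py a
```

```text
top 260
0.035 19 [0.0448 0.0015 0.0093] [ 0.04  -0.001  0.007] [0.05  0.006 0.012]
0.05 23 [0.056  0.0028 0.0102] [ 0.051 -0.002  0.007] [0.063 0.005 0.017]
0.065 21 [0.0721 0.0024 0.0093] [ 0.065 -0.     0.005] [0.079 0.005 0.011]
0.08 28 [0.0879 0.0028 0.0096] [ 0.081 -0.001  0.006] [0.095 0.006 0.015]
0.095 21 [0.1013 0.0033 0.0088] [ 0.097 -0.001  0.007] [0.108 0.006 0.012]
0.11 22 [0.1175 0.0027 0.0088] [ 0.11  -0.     0.005] [0.124 0.007 0.014]
0.125 24 [0.1321 0.0033 0.0096] [ 0.126 -0.     0.004] [0.138 0.007 0.013]
0.14 23 [0.147  0.0035 0.0094] [ 0.14  -0.001  0.008] [0.154 0.006 0.014]
0.155 79 [0.1635 0.0234 0.009 ] [0.156 0.001 0.005] [0.168 0.048 0.014]
scene 219
0.035 13 [0.0449 0.0025 0.0103] [ 0.041 -0.003  0.007] [0.049 0.006 0.013]
0.05 21 [0.0571 0.0028 0.01  ] [ 0.05  -0.002  0.007] [0.065 0.007 0.013]
0.065 22 [0.0725 0.0023 0.0098] [ 0.065 -0.002  0.006] [0.08  0.006 0.014]
0.08 20 [0.0883 0.0029 0.0105] [ 0.08  -0.002  0.007] [0.095 0.007 0.016]
0.095 20 [0.1031 0.0038 0.01  ] [ 0.095 -0.006  0.007] [0.11  0.009 0.015]
0.11 21 [0.1171 0.0025 0.01  ] [ 0.11  -0.003  0.007] [0.124 0.008 0.014]
0.125 21 [0.1329 0.0024 0.0098] [0.126 0.    0.006] [0.14  0.007 0.014]
0.14 19 [0.1482 0.0037 0.0114] [ 0.141 -0.003  0.004] [0.154 0.006 0.013]
0.155 62 [0.162  0.0226 0.0095] [ 0.156 -0.003  0.006] [0.167 0.049 0.017]
[ 0.41730955 -0.15434811  0.25401743] [[ 0.051  0.999 -0.002]
 [ 0.999 -0.051  0.001]
 [ 0.001 -0.002 -1.   ]] 0.024270841649609316 112.8736960887909
```

send_rows(deltas=[[[0,0,0,0,0,-0.065,-1],[0,0,0,0,0,-0.065,-1],[0.034,0.021,0,0,0,0,-1],[0.034,0.021,0,0,0,0,-1],[0.034,0.021,0,0,0,0,-1],[0.034,0.021,0,0,0,0,-1],[0.034,0.021,0.002,0,0,0,-1],[0.02,0.02,0.002,0,0,0,-1],[0.01,0,0,0,0,0,-1],[0,0,0,0,0,0,-1],[0,0,0,0,0,0,-1]]])

```text
time_s: 6.58
position: [0.5262, 0.0538, 0.2513]
tool_rot: [[-0.078, 0.997, -0.0], [0.997, 0.078, -0.0], [-0.0, -0.0, -1.0]]
ft_force: [-1.1, 0.7, -1.6]
grip_width: 0.0245
gripper_force: 113.1
```

```bash
python3 m.py b; python3 - <<'E'
import cv2
a=cv2.imread('pics/bs.png')[100:220,290:430];b=cv2.imread('pics/bt.png')[150:270,170:310]
f=lambda a:cv2.resize(a,(400,343),interpolation=3)
cv2.imwrite('pics/c2.png',cv2.hconcat([f(a),f(b)]))
E
```

```text
top 396
0.095 19 [0.1035 0.003  0.0102] [ 0.096 -0.001  0.006] [0.109 0.006 0.014]
0.11 23 [0.117  0.0024 0.0094] [ 0.11  -0.001  0.006] [0.124 0.007 0.012]
0.125 22 [0.1338 0.0034 0.0092] [ 0.126 -0.001  0.005] [0.14  0.007 0.015]
0.14 25 [0.1476 0.003  0.0093] [ 0.14  -0.     0.001] [0.155 0.069 0.014]
0.155 87 [0.1622 0.0295 0.0095] [ 0.156  0.001 -0.004] [0.169 0.07  0.03 ]
0.17 14 [0.1798 0.0689 0.0141] [ 0.17   0.068 -0.007] [0.185 0.07  0.032]
0.185 206 [ 0.196   0.0227 -0.0049] [ 0.186 -0.026 -0.012] [0.2   0.07  0.039]
scene 558
0.035 4 [0.0492 0.0029 0.0084] [ 0.049 -0.001  0.006] [0.05  0.004 0.013]
0.05 19 [0.0578 0.0029 0.0101] [ 0.052 -0.003  0.006] [0.065 0.005 0.014]
0.065 18 [0.0718 0.0026 0.0097] [ 0.066 -0.002  0.007] [0.08  0.005 0.015]
0.08 21 [0.0869 0.0026 0.0098] [ 0.08  -0.002  0.006] [0.094 0.006 0.013]
0.095 19 [0.1029 0.0036 0.0085] [ 0.096 -0.001  0.006] [0.11  0.006 0.015]
0.11 19 [0.1165 0.0034 0.0095] [ 0.111 -0.002  0.005] [0.124 0.007 0.018]
0.125 18 [0.1335 0.0029 0.0103] [ 0.126 -0.003  0.007] [0.14  0.006 0.015]
0.14 26 [0.1496 0.0037 0.0101] [ 0.141 -0.002  0.002] [0.154 0.07  0.026]
0.155 74 [0.1614 0.0278 0.0091] [ 0.156 -0.001 -0.006] [0.169 0.07  0.031]
0.17 14 [0.1774 0.069  0.0257] [ 0.17   0.066 -0.004] [0.185 0.07  0.035]
0.185 326 [0.1958 0.0199 0.0067] [ 0.187 -0.03  -0.01 ] [0.2  0.07 0.04]
[0.52620529 0.05381667 0.25128892] [[-0.078  0.997 -0.   ]
 [ 0.997  0.078 -0.   ]
 [-0.    -0.    -1.   ]] 0.02451380612071342 113.10579657554626
```

View pics/c2.png

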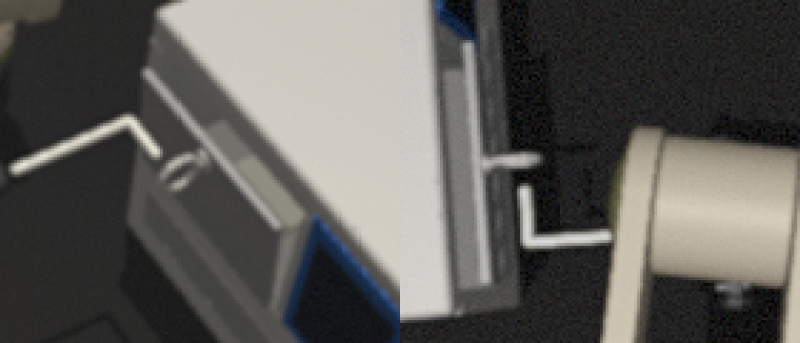

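The prong tip, near (155, 155) in the left view and (525, 190) in the right, is just short of the ring's plane and needs to go a little towards the hatch. I'll measure the ring in the tool frame.

```bash
python3 - <<'E'
from h import *
s=telemetry.observe();T=s['tool_rot'];p0=s['position']
for n in('top','scene'):
    im,P,*_=cap(n);q=(P.reshape(-1,3)-p0)@T
    m=(q[:,0]>.135)&(q[:,0]<.186)&(abs(q[:,1]-.071)<.012)&(abs(q[:,2]-.012)<.035);r=q[m]
    c,rad=cv2.minEnclosingCircle(r[:,[0,2]].astype(np.float32))
    print(n,len(r),r.min(0).round(4),r.max(0).round(4),np.median(r,0).round(4),c,rad)
    if n=='scene': print(r[np.argsort(r[:,0])].round(3).tolist())
E
```

```text
top 63 [ 0.1495  0.0678 -0.0077] [0.186  0.0739 0.0334] [0.1673 0.0699 0.0003] (0.16760501265525818, 0.013426682911813259) 0.021221773698925972
scene 87 [ 0.1489  0.0638 -0.0097] [0.1855 0.0744 0.035 ] [0.1674 0.0706 0.0106] (0.1682882308959961, 0.012661483138799667) 0.022464537993073463
[[0.149, 0.071, 0.004], [0.149, 0.071, 0.008], [0.149, 0.068, 0.018], [0.15, 0.071, 0.015], [0.15, 0.067, 0.016], [0.15, 0.07, 0.013], [0.151, 0.071, 0.02], [0.151, 0.071, 0.024], [0.152, 0.067, 0.006], [0.152, 0.072, 0.012], [0.153, 0.073, 0.023], [0.153, 0.071, 0.017], [0.153, 0.07, 0.011], [0.153, 0.072, 0.02], [0.153, 0.069, 0.008], [0.153, 0.069, 0.005], [0.153, 0.073, 0.005], [0.154, 0.071, -0.004], [0.154, 0.071, 0.003], [0.155, 0.066, 0.005], [0.155, 0.074, 0.001], [0.156, 0.073, 0.025], [0.156, 0.068, 0.004], [0.157, 0.07, -0.002], [0.157, 0.071, 0.024], [0.157, 0.069, -0.004], [0.158, 0.07, 0.003], [0.158, 0.074, 0.026], [0.159, 0.07, -0.004], [0.16, 0.071, 0.003], [0.16, 0.07, -0.0], [0.161, 0.072, -0.005], [0.161, 0.072, -0.001], [0.161, 0.07, 0.028], [0.162, 0.066, -0.002], [0.163, 0.069
[... 477 characters left out ...]
, 0.071, 0.03], [0.175, 0.072, -0.004], [0.175, 0.064, 0.0], [0.175, 0.068, -0.003], [0.176, 0.071, -0.006], [0.176, 0.073, 0.026], [0.177, 0.069, 0.031], [0.178, 0.067, 0.029], [0.178, 0.07, 0.027], [0.179, 0.071, -0.001], [0.18, 0.067, 0.026], [0.18, 0.072, 0.029], [0.18, 0.071, 0.026], [0.18, 0.07, -0.002], [0.181, 0.073, 0.002], [0.181, 0.069, 0.006], [0.182, 0.072, 0.0], [0.182, 0.069, 0.026], [0.182, 0.071, -0.002], [0.182, 0.068, 0.024], [0.183, 0.071, 0.021], [0.183, 0.073, 0.011], [0.183, 0.071, 0.028], [0.183, 0.071, 0.025], [0.183, 0.069, 0.019], [0.184, 0.074, 0.006], [0.184, 0.071, 0.01], [0.184, 0.072, 0.017], [0.185, 0.067, 0.018], [0.185, 0.071, 0.022], [0.185, 0.071, 0.003]]
```

send_rows(deltas=[[[0.006,0,0,0,0,0,-1],[0,0.01,0,0,0,0,-1],[0,0.012,0,0,0,0,-1],[0,0.012,0,0,0,0,-1],[0,0.012,0,0,0,0,-1],[0,0,0,0,0,0,-1],[0,0,0,0,0,0,-1]]])

```text
time_s: 7.65
position: [0.5718, 0.0641, 0.2512]
tool_rot: [[-0.079, 0.997, -0.0], [0.997, 0.079, 0.0], [0.0, -0.0, -1.0]]
ft_force: [-0.4, -0.5, -1.9]
grip_width: 0.0243
gripper_force: 113.2
```

```bash
python3 - <<'E'
from h import *
cap('scene','is.png');cap('top','it.png')
a=cv2.imread('pics/is.png')[100:220,290:430];b=cv2.imread('pics/it.png')[150:270,170:310]
f=lambda a:cv2.resize(a,(400,343),interpolation=3)
cv2.imwrite('pics/c3.png',cv2.hconcat([f(a),f(b)]))
th=np.linspace(.1,1.57,25);e=lambda t:np.array([34*np.cos(t)+110*np.sin(t),110*np.cos(t)-34*np.sin(t)])
pts=[e(.1)]+[e(t)+13*np.array([e(t)[1],-e(t)[0]])/115.1 for t in th]
d=-np.diff(np.array(pts),axis=0);print(d.round(1).tolist(),d.sum(0))
E
```

```text
[[-12.0, 5.1], [-6.1, 3.7], [-5.8, 4.0], [-5.6, 4.4], [-5.3, 4.7], [-5.0, 5.0], [-4.7, 5.3], [-4.4, 5.6], [-4.0, 5.9], [-3.6, 6.1], [-3.3, 6.3], [-2.9, 6.5], [-2.5, 6.7], [-2.0, 6.8], [-1.6, 6.9], [-1.2, 7.0], [-0.8, 7.1], [-0.3, 7.1], [0.1, 7.1], [0.5, 7.1], [1.0, 7.0], [1.4, 7.0], [1.8, 6.9], [2.2, 6.7], [2.6, 6.6]] [-61.38497853 152.39554851]
```

View pics/c3.png

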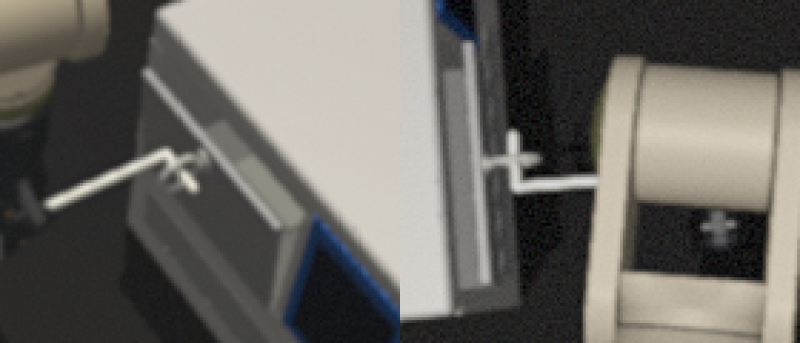

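The prong is through the eye, with its tip showing beyond the ring at (190, 185) on the left and (513, 135) on the right. Now I'll pull along the arc.

send_rows(deltas=[[[-0.006,0,0.0025,0,0,0,-1],[-0.006,0,0.0025,0,0,0,-1],[-0.006,0,0.0037,0,0,0,-1],[-0.0058,0,0.004,0,0,0,-1],[-0.0056,0,0.0044,0,0,0,-1],[-0.0053,0,0.0047,0,0,0,-1],[-0.005,0,0.005,0,0,0,-1],[-0.0047,0,0.0053,0,0,0,-1],[-0.0044,0,0.0056,0,0,0,-1],[-0.004,0,0.0059,0,0,0,-1],[-0.0036,0,0.0061,0,0,0,-1],[-0.0033,0,0.0063,0,0,0,-1]]])

```text
time_s: 9.25
position: [0.5768, 0.0044, 0.1949]
tool_rot: [[-0.079, 0.997, 0.0], [0.997, 0.079, -0.0], [-0.0, 0.0, -1.0]]
ft_force: [-0.4, 1.8, 0.1]
grip_width: 0.0246
gripper_force: 113.1
```

```bash
python3 - <<'E'
from h import *
cap('scene','js.png');cap('top','jt.png')
a=cv2.imread('pics/js.png')[100:220,270:410];b=cv2.imread('pics/jt.png')[150:270,170:310]
f=lambda a:cv2.resize(a,(400,343),interpolation=3)
cv2.imwrite('pics/c4.png',cv2.hconcat([f(a),f(b)]))
E
```

```text
(no output)
```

View pics/c4.png

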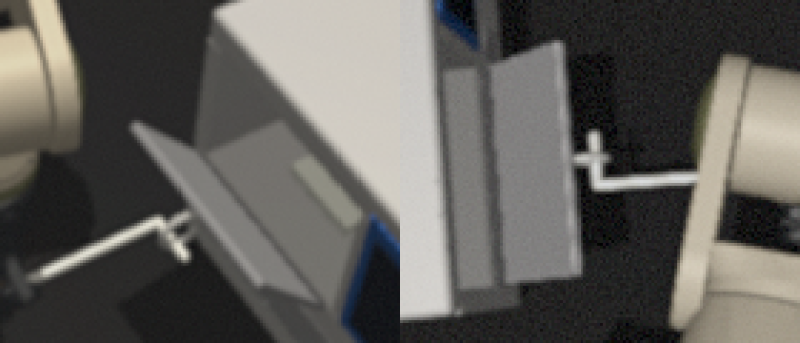

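The hatch is about half open and following, and the prong is still in the eye at (175, 235) on the left. I'll keep pulling.

send_rows(deltas=[[[-0.0029,0,0.0065,0,0,0,-1],[-0.0025,0,0.0067,0,0,0,-1],[-0.002,0,0.0068,0,0,0,-1],[-0.0016,0,0.0069,0,0,0,-1],[-0.0012,0,0.007,0,0,0,-1],[-0.0008,0,0.0071,0,0,0,-1],[-0.0003,0,0.0071,0,0,0,-1],[0.0001,0,0.0071,0,0,0,-1],[0.0005,0,0.0071,0,0,0,-1],[0.001,0,0.007,0,0,0,-1],[0.0014,0,0.007,0,0,0,-1],[0.0018,0,0.0069,0,0,0,-1]]])

```text
time_s: 10.85
position: [0.5772, -0.0018, 0.1117]
tool_rot: [[-0.079, 0.997, 0.0], [0.997, 0.079, -0.0], [-0.0, 0.0, -1.0]]
ft_force: [0.1, 1.2, 0.3]
grip_width: 0.0241
gripper_force: 113.3
```

send_rows(deltas=[[[0.0022,0,0.0067,0,0,0,-1],[0.0026,0,0.0066,0,0,0,-1],[0,0,0,0,0,0,-1],[0,0,0,0,0,0,-1]]])

```text
time_s: 11.35
position: [0.5769, 0.0028, 0.0989]
tool_rot: [[-0.079, 0.997, 0.0], [0.997, 0.079, -0.0], [-0.0, -0.0, -1.0]]
ft_force: [-0.4, 0.1, -2.2]
grip_width: 0.0242
gripper_force: 113.2
```

```bash
cat > hatch.py <<'E'
from h import *
s=telemetry.observe();T=s['tool_rot'];H=np.array([.585,.274,.13])
im,P,*_=cap('top','kt.png');cap('scene','ks.png')
a=T[:,0].copy();b=T[:,1].copy();q=P.reshape(-1,3)-H
o=-q@a;l=q@b
for k in np.arange(.02,.14,.01):
    m=(o>k)&(o<k+.01)&(l>-.085)&(l<-.04)
    m2=(o>k)&(o<k+.01)&(l<.085)&(l>.04)
    print(round(k,2),m.sum(),*[np.nanmedian(q[x,2]).round(4) if x.any() else None for x in(m,m2)])
print(s['position'],s['ft_force'])
A=cv2.imread('pics/ks.png')[130:250,250:390];B=cv2.imread('pics/kt.png')[150:270,170:310]
f=lambda a:cv2.resize(a,(400,343),interpolation=3)
cv2.imwrite('pics/c5.png',cv2.hconcat([f(A),f(B)]))
E
python3 hatch.py
```

```text
0.02 67 0.0005 0.0005
0.03 70 0.0006 0.0004
0.04 64 0.0013 0.0015
0.05 71 0.0011 0.0007
0.06 63 0.0005 0.0007
0.07 69 0.0 0.0006
0.08 70 0.0005 0.0007
0.09 69 -0.0001 0.0002
0.1 66 0.0005 0.0003
0.11 84 -0.0002 0.0004
0.12 105 -0.0052 -0.1245
0.13 57 -0.1291 -0.1301
[0.57686873 0.00278946 0.09887377] [-0.41845999  0.0747323  -2.16098904]
```

View pics/c5.png

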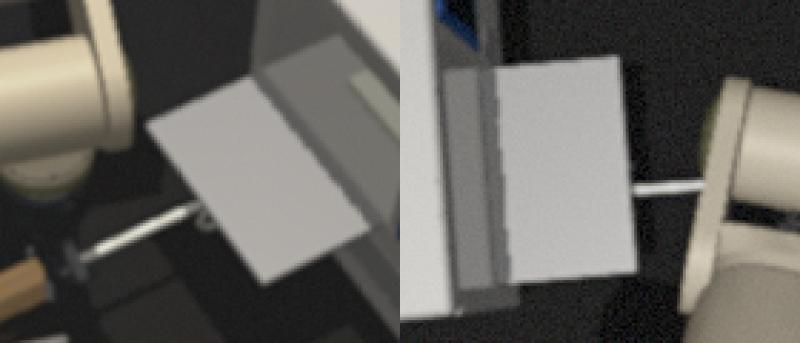

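The hatch looks level, to within about 0.01 rad. I'll press a few mm further to make sure it's on its stop.

send_rows(deltas=[[[0.001,0,0.002,0,0,0,-1],[0.001,0,0.002,0,0,0,-1],[0,0,0,0,0,0,-1],[0,0,0,0,0,0,-1]]])

```text
time_s: 11.95
position: [0.5773, 0.0039, 0.0958]
tool_rot: [[-0.078, 0.997, 0.002], [0.997, 0.078, -0.001], [-0.001, 0.002, -1.0]]
ft_force: [-0.8, -7.6, 6.3]
grip_width: 0.0246
gripper_force: 114.3
```

```bash
python3 hatch.py
```

```text
0.02 70 0.0006 0.0008
0.03 69 0.0003 0.0004
0.04 62 0.0006 0.0004
0.05 70 -0.0001 0.0009
0.06 67 0.0009 0.0008
0.07 69 0.0011 0.0005
0.08 71 0.0006 0.0008
0.09 65 0.0009 0.0008
0.1 66 0.0004 0.0003
0.11 82 -0.0002 0.0006
0.12 108 -0.1238 -0.1251
0.13 56 -0.1291 -0.1292
[0.57730913 0.00390214 0.09583268] [-0.82514732 -7.56600281  6.318283  ]
```

send_rows(deltas=[[[-0.002,0,-0.004,0,0,0,-1],[-0.002,0,-0.005,0,0,0,-1],[-0.002,0,-0.005,0,0,0,-1],[0,0,0,0,0,0,-1],[0,0,0,0,0,0,-1]]])

```text
time_s: 12.68
position: [0.577, -0.001, 0.1087]
tool_rot: [[-0.079, 0.997, -0.0], [0.997, 0.079, 0.0], [0.0, -0.0, -1.0]]
ft_force: [0.9, 0.1, -1.9]
grip_width: 0.0242
gripper_force: 113.2
```

```bash
python3 m.py n | grep -v "^0.1[5-9]"
```

```text
top 1232
0.065 6 [0.0769 0.0019 0.0094] [ 0.075 -0.001  0.007] [0.078 0.005 0.013]
0.08 18 [0.0874 0.0026 0.0103] [ 0.081 -0.     0.003] [0.094 0.006 0.013]
0.095 16 [0.1022 0.0016 0.009 ] [ 0.097 -0.001  0.005] [0.11  0.007 0.013]
0.11 16 [0.1167 0.0027 0.0094] [ 0.11  -0.     0.007] [0.123 0.006 0.014]
0.125 18 [0.1325 0.0028 0.0091] [ 0.126 -0.001  0.005] [0.14  0.007 0.014]
0.14 216 [ 0.1499  0.001  -0.0212] [ 0.142 -0.069 -0.028] [0.155 0.069 0.012]
scene 1143
0.035 11 [0.0458 0.0014 0.0103] [ 0.041 -0.002  0.004] [0.049 0.004 0.015]
0.05 17 [0.0579 0.0013 0.0096] [ 0.05  -0.004  0.006] [0.065 0.004 0.013]
0.065 18 [0.0725 0.0014 0.0103] [ 0.066 -0.003  0.007] [0.08  0.006 0.017]
0.08 17 [0.0881 0.0017 0.0111] [ 0.08  -0.004  0.003] [0.095 0.006 0.017]
0.095 19 [0.1032 0.0022 0.01  ] [ 0.095 -0.003  0.004] [0.11  0.006 0.016]
0.11 15 [0.1179 0.0023 0.0094] [ 0.112 -0.001  0.005] [0.125 0.006 0.015]
0.125 17 [0.1313 0.0032 0.0099] [ 0.126 -0.002  0.005] [0.14  0.005 0.015]
0.14 233 [ 0.1489  0.0046 -0.021 ] [ 0.14  -0.068 -0.027] [0.155 0.07  0.025]
[ 0.57704738 -0.00100724  0.10867896] [[-0.079  0.997 -0.   ]
 [ 0.997  0.079  0.   ]
 [ 0.    -0.    -1.   ]] 0.02420387438512255 113.20303201675415
```

send_rows(deltas=[[[0,-0.01,0,0,0,0,-1],[0,-0.012,0,0,0,0,-1],[0,-0.012,0,0,0,0,-1],[0,-0.012,0,0,0,0,-1],[0,-0.012,0,0,0,0,-1],[0,-0.007,0,0,0,0,-1],[0,0,0,0,0,0,-1]]])

```text
time_s: 13.65
position: [0.5121, -0.0063, 0.109]
tool_rot: [[-0.079, 0.997, 0.0], [0.997, 0.079, -0.0], [-0.0, 0.0, -1.0]]
ft_force: [0.8, -0.6, -1.7]
grip_width: 0.0246
gripper_force: 113.1
```

```bash
python3 hatch.py
```

```text
0.02 69 0.0006 0.0005
0.03 68 0.0009 0.0006
0.04 64 0.0004 0.0007
0.05 71 -0.0003 0.0007
0.06 66 0.0004 0.0009
0.07 67 0.0004 0.0002
0.08 70 0.0001 0.0008
0.09 68 0.0004 0.0007
0.1 68 0.0004 0.0007
0.11 82 -0.0003 0.0006
0.12 106 -0.0048 -0.003
0.13 57 -0.1298 -0.1287
[ 0.51207286 -0.00626306  0.10896221] [ 0.75251493 -0.61691295 -1.70834901]
```

View pics/c5.png

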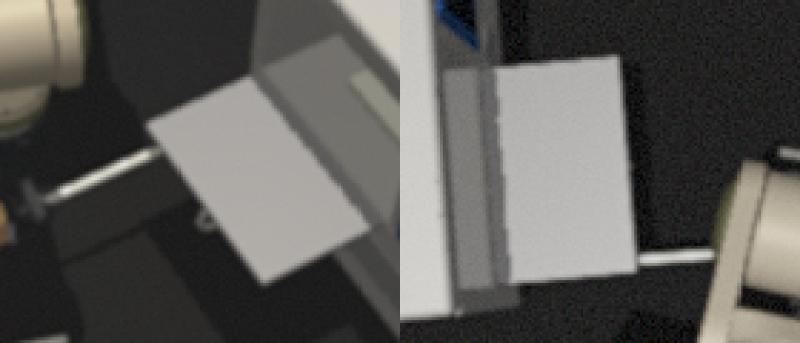

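The ring at (205, 218) is empty, so the rod is unhooked and the hatch is still level. I'll retreat and set the rod down near where it started.

send_rows(deltas=[[[-0.025,-0.015,0,0,0,0,-1],[-0.035,-0.025,0,0,0,0,-1],[-0.035,-0.025,0,0,0,0,-1],[-0.03,-0.025,0,0,0,0,-1],[-0.015,-0.01,0,0,0,0,-1],[0,0,0.02,0,0,0,-1],[0,0,0.02,0,0,0,-1],[0,0,0.016,0,0,0,-1],[0,0,0.01,0,0,0,-1],[0,0,0.007,0,0,0,-1],[0,0,0,0,0,0,-1],[0,0,0,0,0,0,-1]]])

```text
time_s: 15.25
position: [0.424, -0.1538, 0.0362]
tool_rot: [[-0.079, 0.997, 0.001], [0.997, 0.079, -0.0], [-0.0, 0.001, -1.0]]
ft_force: [-0.6, -0.6, -2.0]
grip_width: 0.0245
gripper_force: 113.2
```

send_rows(deltas=[[[0,0,0.002,0,0,0,-1],[0,0,0.0015,0,0,0,-1],[0,0,0,0,0,0,-1],[0,0,0,0,0,0,-1]]])

```text
time_s: 15.75
position: [0.4237, -0.1537, 0.0323]
tool_rot: [[-0.079, 0.997, 0.0], [0.997, 0.079, 0.0], [0.0, 0.0, -1.0]]
ft_force: [0.6, 0.0, -1.5]
grip_width: 0.0243
gripper_force: 113.2
```

send_rows(deltas=[[[0,0,0.001,0,0,0,-1],[0,0,0.0005,0,0,0,-1],[0,0,0,0,0,0,-1],[0,0,0,0,0,0,-1]]])

```text
time_s: 16.25
position: [0.4238, -0.1537, 0.0311]
tool_rot: [[-0.079, 0.997, 0.0], [0.997, 0.079, -0.0], [-0.0, 0.0, -1.0]]
ft_force: [-1.5, 1.5, 5.9]
grip_width: 0.0242
gripper_force: 114.1
```

The wrist force now reads +6 N, so the rod is resting on the bench. I'll release and lift away.

send_rows(deltas=[[[0,0,0,0,0,0,-0.3],[0,0,0,0,0,0,0],[0,0,0,0,0,0,0.5],[0,0,0,0,0,0,1],[0,0,0,0,0,0,1],[0,0,0,0,0,0,1],[0,0,-0.02,0,0,0,1],[0,0,-0.05,0,0,0,1],[0,0,-0.05,0,0,0,1],[0,0,-0.05,0,0,0,1],[0,0,0,0,0,0,1],[0,0,0,0,0,0,1]]])

```text
time_s: 17.75
position: [0.4233, -0.1534, 0.2001]
tool_rot: [[-0.079, 0.997, -0.001], [0.997, 0.079, 0.001], [0.001, -0.001, -1.0]]
ft_force: [-0.2, 0.9, -1.1]
grip_width: 0.0854
gripper_force: 0.0
```

```bash
python3 hatch.py|tail -4; cp pics/ks.png pics/end.png
```

```text
0.11 83 0.0005 -0.0001
0.12 107 -0.0058 -0.0645
0.13 58 -0.1293 -0.1279
[ 0.42332264 -0.15337426  0.20011589] [-0.21228362  0.92540923 -1.14615359]
```

View pics/end.png

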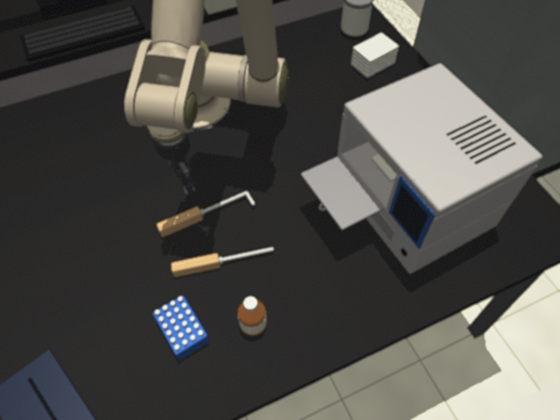

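The hatch lies level at (340, 190). The hooked rod is flat on the bench at (205, 213), clear of the reader, and the bystanders haven't moved. Handing in.

```bash
python3 -c "
from rig import env
print(env.close_job())"
```

```text
the job is handed in; nothing more can be done
None
```

I hooked the eye, pulled the hatch down level against its stop, then unhooked the rod and set it flat on the bench clear of the reader; the job is handed in at about 18 s, but no verdict came back.

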